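# Rehang the tube warmer's splash door on its sprung hinge pins

## Task

The washed see-through splash door hangs on the white drying stand: pinch its two orange finger tabs together to pull in both sprung hinge pins, lift it off and hang it back on the tube warmer. Lower it between the warmer's hinge ears and press it down gently on the sprung seat until both pins can spring fully out into their holes, then let go; never force it against the stand or the warmer, and leave everything else on the bench where it is.

Things in the scene. Friction and masses are not known exactly. Their poses are not given: they have to be found in the camera images.
- door: Splash door, about 0.22 kg. White bar 140 mm long (its y), 20 x 20 mm in section; under it a clear panel 100 mm wide, 5 mm thick (x), reaching 60 mm below the origin. Origin: centre of the bar, on the hinge axis; y along the bar, z up. A hinge pin at each end, two orange finger tabs on top.
- pin_left_tab (a point): Fixed point on the door, 36 mm above the hinge axis and 27 mm to +y: gripping height on the outer face of the +y tab when its pin is out. Each tab is 26 mm wide (x), 6 mm thick (y), 11 to 57 mm above the axis. Pinch both from outside, along y: drawn fully in, their outer faces are 34 mm apart, at a hard stop.
- pin_right_tab (a point): The same for the -y tab. Each tab's spring pushes back with 8 N at the start and 12 N at the stop; a grip of 30 to 50 N draws both pins in and holds the door firmly.
- pin_left (a joint): How far the +y hinge pin is drawn in, m: 0 = fully out (8 mm round steel pin, 10 mm out of the bar's end), 0.010 = flush with the bar's end. Its spring pushes it out.
- pin_right (a joint): The same for the pin at the -y end.
- stand: White drying stand, 210 mm wide (y), fixed. Origin on the bench under its hinge axis, z up, y along that axis, which is 130 mm up. Two aluminium ears, inner faces at y = +-72.5 mm, each with a 12 mm square hole for a pin; the bar lies on rigid rests between them. Blue flared ear tops reach 35 mm above the axis: only 100 mm straight up is the whole panel clear of them.
- warmer: White tube warmer, 210 mm wide, fixed: block of capped tubes, rear housing 135 mm high at x = 90 to 135 mm. Origin on the bench under its hinge axis; x away from its front, y along that axis, z up. It carries an aluminium hinge yoke with ears, holes and blue flared tops as on the stand. Play of the bar: 3 mm each way in x, 2.5 mm in y; the flares catch 6 mm more.
- warmer_axis_low (a point): Lowest possible place of the warmer's hinge axis (the centre between the two holes), 130 mm above its origin. The yoke is clamped at a different height each time, NOT measured: the true axis is 0 to 40 mm above this point and must be found by feel.
- warmer_seat_low (a point): Fixed point midway between the tops of the sprung seat's two rubber plungers if the yoke is lowest (they ride with the yoke). The bar's underside meets them 10 mm above home; they resist with 4 N, rising 0.6 N per mm to 10 N at home (bar on the hole axis); hard stop 1 mm lower. Pins enter within 2 mm of home: press 9 to 14 N, never over 25 N. Let go higher, the pins stay shut out.
- tipbox_teal: Teal pipette-tip box with a clear lid, 85 x 120 x 67 mm; leave alone. Origin under its centre.
- tipbox_yellow: Yellow pipette-tip box, the same size; leave alone.
- tube_rack: Orange flat tube rack, 70 x 200 x 28 mm; leave alone.
- parts_tin: Small pink open tin with pipette parts, 90 x 46 x 20 mm; leave alone.
- handle_shell: White pipette handle shell, 60 x 26 x 16 mm; leave alone.
- pipette: Grey pipette lying down, about 200 x 26 x 24 mm; leave alone.
- wash_bottle: White wash bottle with a blue cap, 60 mm across, 150 mm high; leave alone.
Not all that is in view belongs to the job. Several things have the shape of the door; the one meant has the colours described above.

How it is judged:
By the outcome, as a careful person would: the job done as asked, in the order asked, and still so for the second after the job is handed in, with the robot touching nothing.
It also fails if it takes over 48 s, if anything falls off the work surface, if the arm or the gripper's body presses on something with over 40 N, if the wrist force passes 120 N, or if a joint passes its speed limit or range.

## Robot

A 6-joint arm with a two-finger parallel gripper is mounted at the origin on the work surface. World frame = base frame: x ahead of the robot, y to its left, z up, the work surface at z = 0. Lengths are in mm, angles in rad, forces in N, time in s.
With the tool pointing down it reaches from about 350 to 975 mm from the base axis. Payload 7.1 kg.
Tool frame: the origin (TCP) lies midway between the tips of the shut fingers; the grasp point (between the pads) lies 19 mm behind it (ctrl.grip_depth is the distance from the TCP to the grasp point, in mm); z points along the fingers, y is the line along which they close (so a half turn about z gives the same grasp; the last joint's range is limited). The gripper opens to 88 mm and grips with 3 to 60 N. Pads are 20 mm wide; open, the fingers measure 115 mm over their backs; the gripper's body (75 mm by 178 mm) begins 61 mm behind the grasp point.
Start: joints at [-1.314, 0.423, 1.63, -0, 1.089, -0.019], TCP at [170.216, -601.358, 222.675] pointing down, gripper open.
Joint ranges: [-3, 3], [-0.9, 2.11], [0.09, 2.58], [-1.31, 4.45], [0.11, 2.69], [-2.54, 2.54]. Speed limits (rad/s): [2.39, 2.39, 3.01, 3.14, 3.14, 3.14].

## Interface

Orientations are given as a rotation vector (axis times angle).
In Python, from workcell import ctrl, cams gives the robot as it stands.
- The arm moves only by the tool move_arm, never from a script. Its argument "steps" is a list of rows, each a list of 3 entries, a list of its own where there are three numbers: the shift along the tool's x, y, z in units of 25 mm (1.0 is 25 mm), then the turn about the tool's z in units of 5 degrees (1.0 is 5 degrees), then the closure, from 0 (fully open) to 1 (shut). A call has 1 to 20 rows; each row shifts and turns the commanded pose from where the row before left it, along the tool's axes as they then stand; what a row does not reach is not made up. A row lasts 1/12 s, in which the tool goes at most 41.7 mm and 7.16 degrees, less where a joint would pass 70% of its speed; a pose out of reach is approached as far as the arm can. A call is refused whole if a number of a shift passes 1 or a number of a turn 1, either way. A call with a gripper value outside its range is refused whole. The fingers move at their own pace and stop on an object; the grip force is fixed at half the most. Time passes only in rows, so rows that do not move let the fingers close. It gives the time, the measured TCP pose, the force, the opening and the grip force at its end, in the units of the state.
- ctrl.get_obs(): the state, without advancing time (a new reading comes with each control period).
- cams.get_image(name): name is "scene" or "top" or "wrist"; returns a dict with "image" (480x640x3 uint8, red, green, blue), "camera_matrix" (3x3 intrinsics, pixels), "xyz" and "rotation" of the camera in the world; the wrist camera has in their place "mount" (4x4, takes a point from camera to tool coordinates, whose origin is the TCP and whose axes are the flange's). Camera axes: x right, y down, z forward; pixel columns grow to the right and rows downward; lengths in mm; the calibration is good to about 2 mm. A picture is of the moment at which its call begins: read the wrist's pose just before it. There is no depth.
- ctrl.close_job(): hands the job in; it is judged then, once.
Trained networks look in the newest picture that a camera, given by its name, has taken for a name from the list of things; names that differ only in an ending like _2 or _b are one class to them, and where a whole thing is asked for, a point or a joint stands for the part that bears it (a point fixed in the world has none). Each returns a list of dicts, best first, with "p" (0 to 1); they miss things now and then, are a little off and sometimes report something else, mostly with a low value. They report only what shows in the picture. A call takes as long as a camera call. They do not tell look-alikes from the thing itself.
- cams.boxes_of(camera, thing): "rect" ([centre column, centre row, width, height] in pixels, round what is visible of it).
- cams.cut_out(camera, thing): "pixels" (480x640 bool, what is visible of it) and "rect" ([centre column, centre row, width, height] in pixels, round what is visible of it).
The state is a dict: "t": time; "qpos": joint angles; "qvel": joint speeds; "joint_torque": joint torques, N m; "ee_pos": TCP position; "orientation": TCP orientation; "ft_force": force on the tool from outside, world axes, zero at the start; "moment": the same for the moment, N m; "width": finger opening in mm; "grasp_force": force on a finger pad.
Only numpy, scipy, OpenCV 4.12 (cv2) and the standard library are available. Lean on these libraries where they do the work, as an engineer would, in place of code of your own. Each camera call takes 0.05 s, during which the arm holds its last target. There are 200 camera calls.

## Working session

There is one attempt and no reset: what is moved stays moved. The work goes in short steps, Python scripts to look and compute and a tool call to move; the robot and the scene stay as the last step left them, time stands still between calls to the robot, and variables do not carry over. Pictures are saved under pics/ and viewed, at most 10 in all, crops included, and the job is handed in when it is done.

Besides the shell and the picture viewer there is one more tool, called after "Request:" as a command line: name --argument value ..., lists and objects as JSON in quotes. move_arm: Moves the arm, as the interface text tells. Its arguments: {"type":"object","properties":{"steps":{"type":"array"}},"required":["steps"]}

```bash
ls; mkdir -p pics; python3 - <<'E'
from workcell import ctrl,cams
import cv2,numpy as np
o=ctrl.get_obs();print({k:np.round(v,3) for k,v in o.items()}, ctrl.grip_depth)
for n in ["scene","top"]:
    d=cams.get_image(n);cv2.imwrite(f"pics/{n}0.png",d["image"][:,:,::-1])
    print(n,d["camera_matrix"].tolist(),np.round(d["xyz"],1),np.round(d["rotation"],4).tolist())
    for t in ["door","pin_left_tab","stand","warmer"]:
        print(t,[(round(b["p"],2),np.round(b["rect"]).tolist()) for b in cams.boxes_of(n,t)])
E
```

```text
pics
{'t': np.float64(0.0), 'qpos': array([-1.314,  0.424,  1.631, -0.   ,  1.089, -0.019]), 'qvel': array([-0.   ,  0.001, -0.002, -0.   ,  0.   ,  0.001]), 'joint_torque': array([ 2.0000e-03, -5.4462e+01, -2.7367e+01,  6.5000e-02,  2.3000e-02,
       -0.0000e+00]), 'ee_pos': array([ 170.097, -600.805,  221.901]), 'orientation': array([-3.11 , -0.432,  0.   ]), 'ft_force': array([ 0.084,  0.739, -0.276]), 'moment': array([ 0.041, -0.001,  0.01 ]), 'grasp_force': np.float64(0.0), 'width': np.float64(87.796)} 18.700000000000003
scene [[496.00445544348474, 0.0, 324.4361952309863], [0.0, 496.00445544348474, 240.4442903105978], [0.0, 0.0, 1.0]] [1459.8  316.6  796.6] [-1.3595, -1.9289, 1.031]
door [(0.92, [426.0, 260.0, 54.0, 51.0]), (0.86, [521.0, 250.0, 39.0, 48.0]), (0.75, [442.0, 240.0, 57.0, 33.0]), (0.51, [309.0, 370.0, 104.0, 63.0])]
pin_left_tab [(0.89, [524.0, 248.0, 36.0, 50.0]), (0.81, [448.0, 241.0, 54.0, 32.0]), (0.6, [429.0, 261.0, 59.0, 44.0])]
stand [(0.72, [429.0, 260.0, 56.0, 46.0]), (0.69, [423.0, 285.0, 94.0, 87.0])]
warmer [(0.69, [231.0, 251.0, 114.0, 104.0])]
top [[475.664383582947, 0.0, 328.74947898509754], [0.0, 475.664383582947, 246.08626640306153], [0.0, 0.0, 1.0]] [ 267.2   -6.5 1495.7] [-2.1321, 2.1218, -0.1795]
door [(0.9, [173.0, 340.0, 34.0, 43.0]), (0.85, [240.0, 315.0, 37.0, 32.0]), (0.59, [249.0, 252.0, 46.0, 18.0])]
pin_left_tab [(0.85, [248.0, 249.0, 44.0, 17.0]), (0.81, [241.0, 318.0, 45.0, 32.0]), (0.65, [175.0, 337.0, 33.0, 36.0])]
stand [(0.76, [255.0, 252.0, 72.0, 57.0])]
warmer [(0.69, [412.0, 240.0, 82.0, 77.0])]
```

View pics/scene0.png

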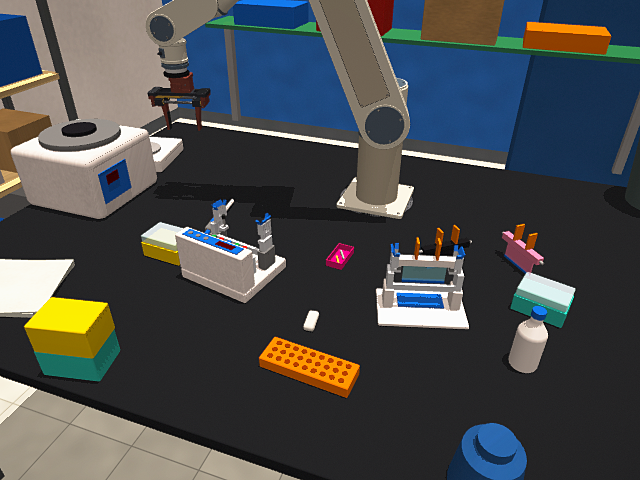

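View pics/top0.png

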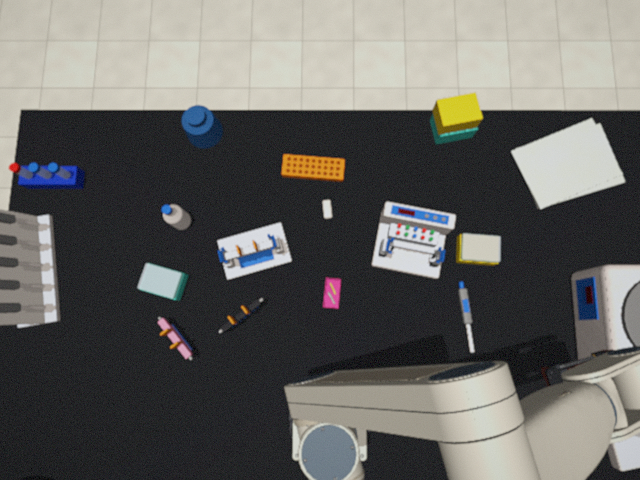

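```bash
python3 - <<'E'
import cv2,numpy as np
t=cv2.imread("pics/top0.png");s=cv2.imread("pics/scene0.png")
def c(im,x,y,w,h,k): return cv2.resize(im[y:y+h,x:x+w],None,fx=k,fy=k,interpolation=cv2.INTER_CUBIC)
a=np.vstack([np.hstack([c(t,212,216,80,60,5),c(t,368,198,80,60,5)]),np.hstack([c(s,370,225,100,75,4),c(s,180,190,100,75,4)])])
# ticks
for X in range(0,800,50): cv2.line(a,(X,0),(X,4),(0,255,0));
for Y in range(0,600,50): cv2.line(a,(0,Y),(4,Y),(0,255,0))
cv2.imwrite("pics/c1.png",a)
E
```

```text
(no output)
```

View pics/c1.png

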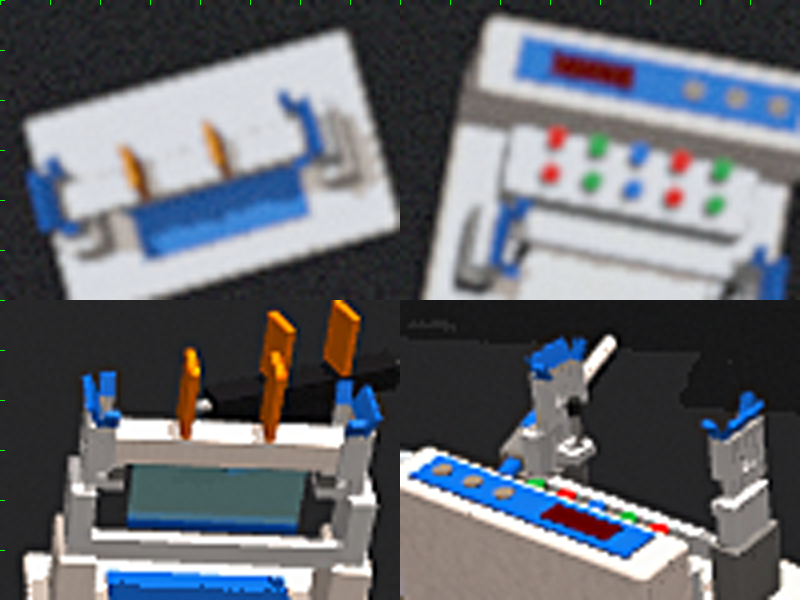

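```bash
cat > h.py <<'E'
from workcell import ctrl,cams
import cv2,numpy as np
from scipy.spatial.transform import Rotation as R
from scipy.optimize import least_squares
def campose(d,obs=None):
    K=np.array(d["camera_matrix"])
    if "mount" in d:
        T=np.eye(4);T[:3,:3]=R.from_rotvec(obs["orientation"]).as_matrix();T[:3,3]=obs["ee_pos"]
        M=T@np.array(d["mount"]);return K,M[:3,:3],M[:3,3]
    return K,R.from_rotvec(d["rotation"]).as_matrix(),np.array(d["xyz"])
def proj(cam,P):
    K,Rm,t=cam;q=(np.atleast_2d(P)-t)@Rm;q=q@K.T;return q[:,:2]/q[:,2:]
def back(cam,uv,z):
    K,Rm,t=cam;r=Rm@np.linalg.inv(K)@np.array([*uv,1.]);return t+r*(z-t[2])/r[2]
def place(p,L):  # p=x,y,yaw
    c,s=np.cos(p[2]),np.sin(p[2]);L=np.atleast_2d(L)
    return np.c_[p[0]+c*L[:,0]-s*L[:,1],p[1]+s*L[:,0]+c*L[:,1],L[:,2]]
def blobs(im,col,box,amin=8):
    h=cv2.cvtColor(im,cv2.COLOR_RGB2HSV)
    lo,hi={"orange":((8,150,90),(22,255,255)),"blue":((100,130,60),(125,255,255))}[col]
    m=cv2.inRange(h,lo,hi);k=np.zeros_like(m);x0,y0,x1,y1=box;k[y0:y1,x0:x1]=255
    n,l,st,c=cv2.connectedComponentsWithStats(m&k)
    return [(st[i,4],c[i].round(1).tolist(),st[i,:4].tolist()) for i in range(1,n) if st[i,4]>=amin]
E
python3 - <<'E'
from h import *
o=ctrl.get_obs();C={}
for n in["scene","top","wrist"]:
    d=cams.get_image(n);C[n]=(d,campose(d,o))
    if n=="wrist":print(np.round(d["mount"],3).tolist(),d["camera_matrix"])
bt=blobs(C["top"][0]["image"],"orange",(230,235,262,262),5);bs=blobs(C["scene"][0]["image"],"orange",(405,232,447,265))
print("orange",bt,bs)
print("blue",blobs(C["top"][0]["image"],"blue",(375,230,450,270),4),blobs(C["scene"][0]["image"],"blue",(200,190,290,236),4))
ct,cs=C["top"][1],C["scene"][1]
print("tab top world",back(ct,(239,250.6),170),back(ct,(255.4,246),170))
# stand plate/housing corners top view
print("warmer rear TL,TR z135",back(ct,(386,202),135),back(ct,(456,208),135))
E
```

```text
[[0.002, -0.959, -0.285, 78.016], [1.0, 0.001, 0.002, -0.97], [-0.001, -0.285, 0.959, -162.363], [0.0, 0.0, 0.0, 1.0]] [[390.20953822   0.         316.20186074]
 [  0.         390.20953822 238.5989221 ]
 [  0.           0.           1.        ]]
orange [(np.int32(10), [254.8, 245.1], [254, 242, 3, 7]), (np.int32(14), [238.4, 249.5], [237, 246, 4, 8])] [(np.int32(158), [438.4, 243.5], [435, 232, 9, 29]), (np.int32(85), [416.7, 247.6], [414, 237, 6, 23])]
blue [(np.int32(6), [414.0, 235.5], [413, 235, 3, 2]), (np.int32(36), [389.1, 243.8], [386, 238, 8, 15]), (np.int32(73), [441.6, 255.5], [437, 248, 9, 15])] [(np.int32(91), [218.4, 203.5], [211, 199, 16, 11]), (np.int32(68), [263.4, 218.8], [255, 213, 16, 12]), (np.int32(10), [211.8, 219.4], [210, 218, 4, 4]), (np.int32(19), [206.9, 231.3], [204, 229, 6, 5]), (np.int32(15), [203.1, 234.3], [200, 232, 9, 4])]
tab top world [487.3158685  256.57978658 170.        ] [500.72814648 210.56914512 170.        ]
warmer rear TL,TR z135 [ 640.39985086 -165.23146394  135.        ] [ 622.93967648 -370.71529977  135.        ]
```

```bash
cat >> h.py <<'E'
def togo(x,y,z,yaw):
    """rows in tool axes to go to TCP x,y,z with tool-y along door-y (yaw), tool down"""
    o=ctrl.get_obs();Rm=R.from_rotvec(o["orientation"]).as_matrix()
    d=Rm.T@(np.array([x,y,z])-o["ee_pos"])
    cur=np.arctan2(-Rm[0,1],Rm[1,1]); e=(yaw-cur+np.pi/2)%np.pi-np.pi/2
    print("t",o["t"],"tcp",o["ee_pos"].round(1),"tool yaw deg",np.degrees(cur).round(2),"tilt",Rm[:,2].round(4))
    print("shift tool units",(d/25).round(2),"world d",(np.array([x,y,z])-o["ee_pos"]).round(1),"turn units (about tool z)",(-np.degrees(e)/5).round(2),"f",o["ft_force"].round(1),"w",o["width"].round(1))
E
python3 - <<'E'
from h import *
o=ctrl.get_obs();C={}
for n in["scene","top"]:
    d=cams.get_image(n);C[n]=campose(d)
def tri(a,b):
    f=lambda P:np.r_[proj(C["top"],P)[0]-a,proj(C["scene"],P)[0]-b]
    r=least_squares(f,[500,0,150]);return r.x.round(1),r.fun.round(1)
print(tri((389.1,243.8),(263.4,218.8)),tri((441.6,255.5),(218.4,203.5)))
f=lambda p:np.r_[(proj(C["scene"],place(p,[[0,-24,164],[0,24,164]]))-[[416.7,248.2],[438.4,243.5]]).ravel()*0+(proj(C["top"],place(p,[[0,24,178],[0,-24,178]]))-[[238.4,249.5],[254.8,245.1]]).ravel()]
r=least_squares(f,[494,233,.28]);print(r.x,r.fun.round(1),proj(C["scene"],place(r.x,[[0,-24,164],[0,24,164]])))
togo(494,234,340,.28)
print(R.from_rotvec(o["orientation"]).as_matrix().round(3).tolist())
E
```

```text
(array([ 509.3, -168.1,  165.8]), array([-0.2,  0.1, -0.1, -0. ])) (array([ 475.8, -314.7,  163.5]), array([-0.7,  0.3, -0.7, -0.1]))
[4.95501827e+02 2.33917174e+02 2.71869196e-01] [-0.1  0.   0.1 -0. ] [[415.63688381 247.57099441]
 [436.81777367 248.5433771 ]]
t 0.75 tcp [ 170.2 -601.4  222.7] tool yaw deg -164.2 tilt [ 0.e+00 -1.e-04 -1.e+00]Traceback (most recent call last):
  File "<stdin>", line 11, in <module>
  File "h.py", line 30, in togo
    print("shift tool units",(d/25).round(2),"world d",(np.array([x,y,z])-o["ee_pos"]).round(1),"turn units (about tool z)",(-np.degrees(e)/5).round(2),"f",o["ft_force"].round(1),"w",o["width"].round(1))
                                                                                                                                                                                       ^^^^^^^^^^^^^^^^
AttributeError: 'float' object has no attribute 'round'
```

Request:
move_arm --steps '[[[1,0,-1],0,0],[[1,0,-1],0,0],[[1,0,-1],0,0],[[1,0,-1],0,0],[[1,0,-1],0,0],[[1,-1,0],0,0],[[1,-1,0],0,0],[[1,-1,0],0,0],[[1,-1,0],0,0],[[1,-1,0],0,0],[[1,-1,0],0,0],[[1,-1,0],0,0],[[1,-1,0],0,0],[[1,-1,0],0,0],[[1,-1,0],0,0],[[1,-1,0],0,0],[[1,-1,0],0,0],[[1,-1,0],0,0],[[1,-1,0],0,0],[[0,0,0],0,0]]'

```text
t: 2.42
ee_pos: [534.1, -130.8, 347.8]
orientation: [-3.109, -0.438, -0.002]
ft_force: [-0.8, 0.6, 0.6]
width: 87.9
grasp_force: 0.0
```

```bash
sed -i 's/\.round(1),"w",o\["width"\]\.round(1))/.round(1),"w",round(float(o["width"]),1))/; s/(-np.degrees(e)\/5).round(2)/round(float(-np.degrees(e)\/5),2)/' h.py; python3 -c "
from h import *
togo(495.5,234,330,.272)"
```

```text
t 2.4167 tcp [ 534.1 -130.8  347.8] tool yaw deg -163.96 tilt [ 0.0013  0.0016 -1.    ]
shift tool units [  2.55 -14.45   0.73] world d [-38.6 364.8 -17.8] turn units (about tool z) 0.09 f [-0.8  0.6  0.6] w 87.9
```

Request:
move_arm --steps '[[[0.2,-1,0],0,0],[[0.2,-1,0],0,0],[[0.2,-1,0],0,0],[[0.2,-1,0],0,0],[[0.2,-1,0],0,0],[[0.2,-1,0],0,0],[[0.2,-1,0],0,0],[[0.2,-1,0],0,0],[[0.2,-1,0],0,0],[[0.2,-1,0],0,0],[[0.2,-1,0],0,0],[[0.2,-1,0],0,0],[[0,-1,0.3],0,0],[[0,-0.95,0.3],0,0],[[0,-0.5,0],0,0],[[0,0,0],0,0],[[0,0,0],0,0]]'

```text
t: 3.83
ee_pos: [491.5, 228.4, 333.0]
orientation: [3.111, 0.434, 0.0]
ft_force: [-0.2, -0.8, -0.8]
width: 87.5
grasp_force: 0.0
```

```bash
python3 -c "
from h import *
togo(495.5,234,330,.272)
o=ctrl.get_obs();d=cams.get_image('wrist');c=campose(d,o)
im=d['image'][:,:,::-1].copy()
for y in(24,-24):
  for x in(-13,13):
    q=proj(c,place([495.5,234,.272],[[x,y*27/24,187],[x,y*21/24,187]]))
    for u in q: cv2.circle(im,tuple(int(v) for v in u.round()),2,(0,255,0),-1)
cv2.imwrite('pics/w1.png',im)
print(blobs(d['image'],'orange',(0,0,640,480),30))"
```

```text
t 3.8333 tcp [491.5 228.4 333. ] tool yaw deg -164.13 tilt [ 3.e-04 -4.e-04 -1.e+00]
shift tool units [ 0.22 -0.17  0.12] world d [ 4.   5.6 -3. ] turn units (about tool z) 0.06 f [-0.2 -0.8 -0.8] w 87.5
[(np.int32(2567), [588.4, 13.4], [518, 0, 119, 38]), (np.int32(363), [281.5, 210.9], [276, 191, 11, 40]), (np.int32(313), [337.8, 210.5], [334, 191, 9, 39]), (np.int32(57), [462.3, 301.6], [461, 288, 5, 27]), (np.int32(449), [261.1, 334.7], [252, 315, 19, 40]), (np.int32(187), [62.9, 327.7], [48, 319, 29, 16]), (np.int32(521), [223.6, 348.5], [213, 329, 22, 40]), (np.int32(152), [104.2, 366.7], [92, 359, 21, 16]), (np.int32(44), [525.8, 366.3], [523, 359, 10, 15]), (np.int32(260), [84.4, 382.0], [75, 366, 20, 35]), (np.int32(86), [545.2, 373.7], [540, 366, 13, 16]), (np.int32(124), [551.2, 388.3], [542, 380, 17, 18]), (np.int32(259), [84.0, 424.1], [74, 401, 23, 35]), (np.int32(259), [546.7, 425.3], [532, 408, 28, 28]), (np.int32(43), [98.9, 423.4], [97, 417, 5, 15])]
```

View pics/w1.png

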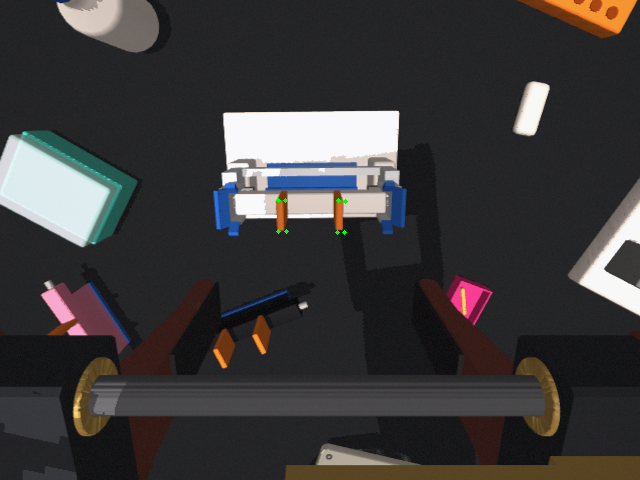

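```bash
cat >> h.py <<'E'
def fit_tabs(p0=(495.5,234,.272),z0=130,show=True):
    o=ctrl.get_obs();d=cams.get_image('wrist');c=campose(d,o)
    def model(p):
        out=[]
        for s in(1,-1):
            L=[[x,s*y,z0+z] for x in(-13,13) for y in(21,27) for z in(12,57)]
            q=proj(c,place(p,L));m=np.zeros((480*4,640*4),np.uint8)
            h=cv2.convexHull(q.astype(np.float32))[:,0];M=cv2.moments(h)
            out+= [M["m10"]/M["m00"],M["m01"]/M["m00"],*h.min(0),*h.max(0)]
        return np.array(out)
    m0=model(p0);obs=[]
    B=blobs(d["image"],"orange",(0,0,640,480),30)
    for k in(0,6):
        b=min(B,key=lambda b:np.hypot(*(np.array(b[1])-m0[k:k+2])));x,y,w,h=b[2]
        obs+=[*b[1],x-.5,y-.5,x+w-.5,y+h-.5]
    obs=np.array(obs)
    r=least_squares(lambda p:(model(p)-obs),p0,x_scale=[1,1,.01],loss="soft_l1",diff_step=1e-5)
    print("door fit",r.x.round(4),"res",(model(r.x)-obs).round(1));return r.x
E
python3 -c "
from h import *
p=fit_tabs();togo(p[0],p[1],147.3,p[2])"
```

```text
door fit [4.956217e+02 2.357253e+02 2.859000e-01] res [ 0.4 -0.6 -0.6 -0.8  0.7  0.9 -0.  -0.1 -0.1 -0.3 -0.2  1.4]
t 3.9333 tcp [491.8 227.7 333.2] tool yaw deg -164.23 tilt [ 7.e-04 -1.e-04 -1.e+00]
shift tool units [ 0.23 -0.27  7.43] world d [   3.8    8.  -185.9] turn units (about tool z) -0.12 f [ 0.1 -0.1 -0.5] w 88.2
```

Request:
move_arm --steps '[[[0.23,-0.27,1],-0.1,0],[[0,0,1],0,0],[[0,0,1],0,0],[[0,0,0.4],0,0],[[0,0,0],0,0],[[0,0,0],0,0]]'

```text
t: 4.43
ee_pos: [495.6, 236.1, 248.2]
orientation: [3.11, 0.444, 0.0]
ft_force: [0.8, 1.1, 1.0]
width: 87.7
grasp_force: 0.0
```

```bash
python3 -c "
from h import *
p=fit_tabs();togo(p[0],p[1],147.3,p[2])"
```

```text
door fit [4.958896e+02 2.359510e+02 2.870000e-01] res [ 0.3 -0.6 -0.2 -0.2 -0.1  1.1 -0.1 -0.4 -0.3 -0.4  0.3  0.9]
t 4.4833 tcp [496.  236.5 249. ] tool yaw deg -163.74 tilt [ 1.6e-03  6.0e-04 -1.0e+00]
shift tool units [-0.02  0.02  4.07] world d [-1.000e-01 -6.000e-01 -1.017e+02] turn units (about tool z) -0.04 f [ 0.4 -0.6  0.4] w 87.8
```

Request:
move_arm --steps '[[[0,0,0.8],0,0],[[0,0,0.8],0,0],[[0,0,0.8],0,0],[[0,0,0.8],0,0],[[0,0,0.5],0,0],[[0,0,0.35],0,0],[[0,0,0],0,0],[[0,0,0],0,0]]'

```text
t: 5.15
ee_pos: [495.8, 237.0, 147.4]
orientation: [-3.11, -0.445, -0.002]
ft_force: [-0.2, -0.3, 0.7]
width: 87.9
grasp_force: 0.0
```

Request:
move_arm --steps '[[[0,0,0],0,0.3],[[0,0,0],0,0.3],[[0,0,0],0,0.6],[[0,0,0],0,0.6],[[0,0,0],0,1],[[0,0,0],0,1],[[0,0,0],0,1],[[0,0,0],0,1],[[0,0,0],0,1],[[0,0,0],0,1],[[0,0,0],0,1],[[0,0,0],0,1]]'

```text
t: 6.15
ee_pos: [495.2, 236.8, 146.9]
orientation: [-3.11, -0.445, -0.001]
ft_force: [-2.0, -1.3, 5.8]
width: 33.6
grasp_force: 30.0
```

Request:
move_arm --steps '[[[0,0,-0.2],0,1],[[0,0,-0.3],0,1],[[0,0,-0.5],0,1],[[0,0,-0.5],0,1],[[0,0,-0.5],0,1],[[0,0,-0.5],0,1],[[0,0,-0.5],0,1],[[0,0,-0.5],0,1],[[0,0,-0.5],0,1],[[0,0,-0.5],0,1],[[0,0,-0.5],0,1],[[0,0,-0.5],0,1],[[0,0,0],0,1]]'

```text
t: 7.23
ee_pos: [496.0, 237.3, 286.5]
orientation: [-3.109, -0.445, -0.006]
ft_force: [0.5, -0.6, -2.6]
width: 33.6
grasp_force: 30.0
```

```bash
python3 -c "
from h import *
togo(495.5,236,330,.28)
p=(495.5,236.5,.286)
o=ctrl.get_obs()
fit_tabs(p,z0=o['ee_pos'][2]-17.3)
"
```

```text
t 7.2333 tcp [496.  237.3 286.5] tool yaw deg -163.7 tilt [ 0.0036  0.0017 -1.    ]
shift tool units [-0.03  0.04 -1.74] world d [-0.5 -1.3 43.5] turn units (about tool z) 0.05 f [ 0.5 -0.6 -2.6] w 33.6
door fit [4.968090e+02 2.370269e+02 2.858000e-01] res [-22.2  -0.2 -25.6  -1.5 -18.    4.5  27.9  -0.   22.9  -1.5  32.4   4.5]
```

Request:
move_arm --steps '[[[0,0,-0.67],0,1],[[0,0,-0.67],0,1],[[-0.3,0.6,0],0,1],[[-0.5,1,0],0,1],[[-0.5,1,0],0,1],[[-0.5,1,0],0,1],[[-0.5,1,0],0,1],[[-0.5,1,0],0,1],[[-0.5,1,0],0,1],[[-0.5,1,0],0,1],[[-0.5,1,0],0,1],[[-0.5,1,0],0,1],[[-0.5,1,0],0,1],[[-0.5,1,0],0,1],[[-0.5,1,0],0,1],[[-0.5,1,0],0,1],[[-0.5,1,0],0,1],[[-0.5,1,0],0,1],[[-0.5,1,0],0,1],[[0,0.2,0],0,1]]'

```text
t: 8.95
ee_pos: [412.5, -227.5, 316.5]
orientation: [3.11, 0.441, -0.003]
ft_force: [0.1, -0.1, -2.9]
width: 33.4
grasp_force: 30.0
```

Request:
move_arm --steps '[[[0,0,0],1,1],[[0,0,0],1,1],[[0,0,0],1,1],[[0,0,0],1,1],[[0,0,0],1,1],[[0,0,0],0.7,1],[[0,0,0],0,1],[[0,0,0],0,1]]'

```text
t: 9.62
ee_pos: [413.5, -224.1, 316.8]
orientation: [-3.124, 0.33, 0.002]
ft_force: [0.2, -0.2, -2.6]
width: 33.3
grasp_force: 30.0
```

```bash
python3 -c "
from h import *
togo(414.4,-224,320,-.218)
print(ctrl.get_obs()['qpos'].round(2))
o=ctrl.get_obs();d=cams.get_image('wrist');cv2.imwrite('pics/w2.png',d['image'][:,:,::-1])
np.savez('w2.npz',im=d['image'],ee=o['ee_pos'],ori=o['orientation'])
print(blobs(d['image'],'blue',(0,0,640,480),40));print(blobs(d['image'],'orange',(150,150,500,400),60))"
```

```text
t 9.6167 tcp [ 413.5 -224.1  316.8] tool yaw deg 167.93 tilt [-1.e-03  8.e-04 -1.e+00]
shift tool units [ 0.03 -0.01 -0.13] world d [0.9 0.1 3.2] turn units (about tool z) 0.08 f [ 0.2 -0.2 -2.6] w 33.3
[-0.52  0.08  1.86  0.    1.2   1.26]
[(np.int32(205), [315.6, 27.6], [309, 19, 14, 18]), (np.int32(183), [316.2, 54.4], [310, 47, 14, 16]), (np.int32(1114), [414.1, 117.8], [398, 87, 30, 63]), (np.int32(1133), [220.3, 121.2], [207, 90, 31, 63]), (np.int32(246), [471.3, 162.6], [464, 153, 16, 20]), (np.int32(452), [486.7, 215.6], [477, 199, 20, 35]), (np.int32(1102), [315.7, 245.0], [236, 242, 161, 9])]
[(np.int32(64), [156.6, 242.2], [150, 233, 15, 18]), (np.int32(1940), [280.7, 324.4], [269, 271, 24, 104]), (np.int32(1958), [351.5, 324.2], [340, 271, 25, 104]), (np.int32(144), [223.8, 384.1], [220, 369, 9, 31]), (np.int32(123), [409.0, 384.8], [405, 370, 9, 30])]
```

View pics/w2.png

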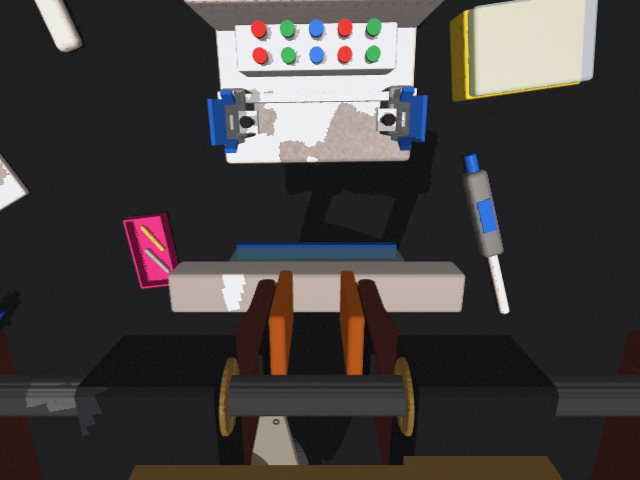

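```bash
python3 -c "
from h import *
d=np.load('w2.npz');k=cams.get_image('wrist')
o=dict(orientation=d['ori'],ee_pos=d['ee']);c=campose(k,o)
im=d['im'];h=cv2.cvtColor(im,cv2.COLOR_RGB2HSV)
# dark plunger tops
m=((h[...,2]<60)*255).astype(np.uint8)
for x0 in(236,376):
  s=m[110:134,x0:x0+24]; n,l,st,ce=cv2.connectedComponentsWithStats(s);print([(st[i,4],(ce[i]+[x0,110]).round(1).tolist(),st[i,:4].tolist()) for i in range(1,n) if st[i,4]>15])
for z in(135,150): print(z,back(c,(246.5,121.5),z).round(1),back(c,(388.5,119),z).round(1))
for z in(160,175):
  a=back(c,(220.3,121.2),z);b=back(c,(414.1,117.8),z);print(z,((a+b)/2).round(1),np.degrees(np.arctan2(-(a-b)[0],(a-b)[1])).round(2),np.linalg.norm(a-b).round(1))
# tabs centre in tool frame
Rm=R.from_rotvec(d['ori']).as_matrix()
a=back(c,(280.7,324.4),335);b=back(c,(351.5,324.2),335);print('tabs tool frame',Rm.T@(a-d['ee']),Rm.T@(b-d['ee']))
"
```

```text
[(np.int32(119), [246.0, 121.7], [4, 7, 14, 11])]
[(np.int32(115), [388.0, 119.4], [5, 4, 15, 12])]
135 [ 502.6 -182.4  135. ] [ 479.7 -300.1  135. ]
150 [ 502.  -184.9  150. ] [ 480.1 -297.4  150. ]
160 [ 491.6 -241.   160. ] -11.02 151.6
175 [ 491.6 -240.9  175. ] -11.02 144.4
tabs tool frame [ -2.04743651 -15.06045253 -18.22814988] [ -1.91643564  14.11654822 -18.24395661]
```

```bash
python3 -c "
from h import *
o=ctrl.get_obs();k=cams.get_image('wrist');c=campose(k,o)
Rm=R.from_rotvec(o['orientation']).as_matrix()
for x,z in((10,-10),(10,10),(-10,10)):
  P=[o['ee_pos']+Rm@np.array([x,y,17-z]) for y in(-70,70)];print(x,z,proj(c,P).round(1).tolist())
g=cv2.cvtColor(k['image'],cv2.COLOR_RGB2GRAY)
print([int(v) for v in g[255:320,215:222].mean(1)])
togo(491.2,-241.5,316,-.192)"
```

```text
10 -10 [[180.9, 259.8], [453.0, 260.1]]
10 10 [[166.6, 274.2], [467.5, 274.6]]
-10 10 [[171.1, 313.1], [462.8, 313.4]]
[33, 31, 32, 32, 32, 33, 62, 98, 101, 101, 101, 101, 101, 102, 102, 102, 102, 103, 109, 135, 161, 168, 175, 182, 181, 181, 181, 180, 180, 180, 180, 180, 180, 180, 191, 185, 184, 184, 180, 180, 180, 179, 179, 179, 179, 179, 179, 179, 178, 179, 179, 178, 179, 178, 180, 170, 156, 60, 32, 31, 31, 31, 32, 32, 32]
t 9.7667 tcp [ 413.7 -224.3  317.2] tool yaw deg 167.89 tilt [-4.e-04  3.e-04 -1.e+00]
shift tool units [3.18 0.02 0.04] world d [ 77.5 -17.2  -1.2] turn units (about tool z) -0.22 f [-0.9 -0.4 -1. ] w 33.4
```

Request:
move_arm --steps '[[[0.6,0,0],0,1],[[0.8,0,0],0,1],[[0.8,0,0],0,1],[[0.6,0,0],0,1],[[0.38,0.02,0],-0.2,1],[[0,0,0.5],0,1],[[0,0,0.8],0,1],[[0,0,0.8],0,1],[[0,0,0.4],0,1],[[0,0,0.2],0,1],[[0,0,0],0,1],[[0,0,0],0,1]]'

```text
t: 10.77
ee_pos: [491.7, -242.1, 250.5]
orientation: [3.126, -0.306, 0.001]
ft_force: [1.2, 0.2, -2.4]
width: 33.6
grasp_force: 30.0
```

```bash
python3 -c "
from h import *
togo(491.2,-241.5,205,-.192)
o=ctrl.get_obs();d=cams.get_image('wrist');cv2.imwrite('pics/w3.png',d['image'][:,:,::-1])
print(blobs(d['image'],'blue',(0,0,640,480),40))"
```

```text
t 10.7667 tcp [ 491.7 -242.1  250.5] tool yaw deg 168.82 tilt [ 6.e-04 -3.e-04 -1.e+00]
shift tool units [-0.02 -0.02  1.82] world d [ -0.5   0.6 -45.5] turn units (about tool z) -0.04 f [ 1.2  0.2 -2.4] w 33.6
[(np.int32(8942), [322.3, 68.5], [184, 46, 264, 46]), (np.int32(218), [315.3, 124.9], [308, 117, 16, 17]), (np.int32(206), [315.3, 153.1], [308, 145, 16, 17]), (np.int32(1021), [200.9, 236.6], [187, 213, 34, 49]), (np.int32(973), [429.4, 236.5], [411, 213, 33, 48]), (np.int32(305), [483.7, 247.4], [475, 237, 18, 22]), (np.int32(941), [315.0, 245.5], [237, 243, 159, 9]), (np.int32(512), [499.6, 304.5], [489, 287, 22, 36])]
```

View pics/w3.png

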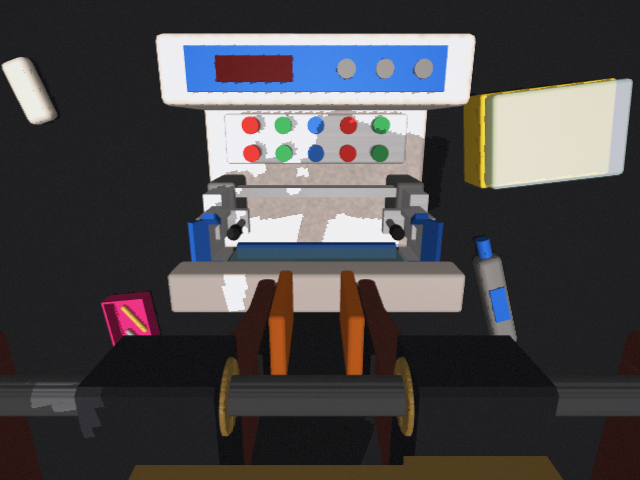

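Request:
move_arm --steps '[[[0,0,0.3],0,1],[[0,0,0.4],0,1],[[0,0,0.4],0,1],[[0,0,0.4],0,1],[[0,0,0.2],0,1],[[0,0,0],0,1],[[0,0,0],0,1]]'

```text
t: 11.4
ee_pos: [491.2, -241.8, 206.9]
orientation: [-3.126, 0.306, 0.002]
ft_force: [0.1, -0.4, -2.7]
width: 33.2
grasp_force: 30.0
```

Request:
move_arm --steps '[[[0,0,0.1],0,1],[[0,0,0.1],0,1],[[0,0,0.1],0,1],[[0,0,0.05],0,1],[[0,0,0],0,1],[[0,0,0],0,1]]'

```text
t: 11.9
ee_pos: [491.3, -241.9, 198.7]
orientation: [3.127, -0.307, 0.0]
ft_force: [0.1, 1.0, -1.7]
width: 33.1
grasp_force: 30.0
```

Request:
move_arm --steps '[[[0,0,0.1],0,1],[[0,0,0.1],0,1],[[0,0,0.05],0,1],[[0,0,0],0,1],[[0,0,0],0,1]]'

```text
t: 12.32
ee_pos: [491.3, -241.9, 192.3]
orientation: [-3.126, 0.307, 0.001]
ft_force: [-0.2, -0.8, -2.1]
width: 33.3
grasp_force: 30.0
```

Request:
move_arm --steps '[[[0,0,0.1],0,1],[[0,0,0.1],0,1],[[0,0,0.05],0,1],[[0,0,0],0,1],[[0,0,0],0,1]]'

```text
t: 12.73
ee_pos: [491.3, -241.8, 186.0]
orientation: [-3.126, 0.306, 0.001]
ft_force: [-0.2, -0.0, -2.7]
width: 33.2
grasp_force: 30.0
```

Request:
move_arm --steps '[[[0,0,0.1],0,1],[[0,0,0.1],0,1],[[0,0,0],0,1],[[0,0,0],0,1]]'

```text
t: 13.07
ee_pos: [491.2, -241.8, 180.9]
orientation: [-3.126, 0.307, 0.001]
ft_force: [-0.8, 0.5, -1.7]
width: 33.1
grasp_force: 30.0
```

Request:
move_arm --steps '[[[0,0,0.1],0,1],[[0,0,0.1],0,1],[[0,0,0],0,1],[[0,0,0],0,1]]'

```text
t: 13.4
ee_pos: [491.2, -241.8, 175.9]
orientation: [-3.126, 0.307, 0.001]
ft_force: [0.8, -1.3, -3.1]
width: 33.7
grasp_force: 30.0
```

Request:
move_arm --steps '[[[0,0,0.1],0,1],[[0,0,0.06],0,1],[[0,0,0],0,1],[[0,0,0],0,1]]'

```text
t: 13.73
ee_pos: [491.2, -241.8, 172.0]
orientation: [-3.126, 0.306, 0.001]
ft_force: [0.4, 0.1, -3.1]
width: 33.5
grasp_force: 30.0
```

Request:
move_arm --steps '[[[0,0,0.1],0,1],[[0,0,0.06],0,1],[[0,0,0],0,1],[[0,0,0],0,1]]'

```text
t: 14.07
ee_pos: [491.2, -241.8, 168.0]
orientation: [-3.126, 0.306, 0.001]
ft_force: [0.0, 0.7, -2.7]
width: 33.6
grasp_force: 30.0
```

Request:
move_arm --steps '[[[0,0,0.1],0,1],[[0,0,0.06],0,1],[[0,0,0],0,1],[[0,0,0],0,1]]'

```text
t: 14.4
ee_pos: [491.3, -241.8, 164.0]
orientation: [-3.126, 0.306, 0.0]
ft_force: [-0.3, 0.1, -1.7]
width: 33.5
grasp_force: 30.0
```

Request:
move_arm --steps '[[[0,0,0.08],0,1],[[0,0,0.04],0,1],[[0,0,0],0,1],[[0,0,0],0,1]]'

```text
t: 14.73
ee_pos: [491.6, -242.0, 161.5]
orientation: [3.126, -0.307, 0.001]
ft_force: [0.3, 0.6, 2.1]
width: 33.6
grasp_force: 30.0
```

Request:
move_arm --steps '[[[0,0,0.04],0,1],[[0,0,0.04],0,1],[[0,0,0],0,1],[[0,0,0],0,1]]'

```text
t: 15.07
ee_pos: [491.5, -242.0, 159.4]
orientation: [3.126, -0.307, 0.001]
ft_force: [-0.1, 0.0, 3.0]
width: 33.3
grasp_force: 30.0
```

Request:
move_arm --steps '[[[0,0,0.08],0,1],[[0,0,0.08],0,1],[[0,0,0.04],0,1],[[0,0,0],0,1],[[0,0,0],0,1],[[0,0,0],0,1]]'

```text
t: 15.57
ee_pos: [491.6, -242.0, 154.4]
orientation: [3.126, -0.307, 0.001]
ft_force: [-0.6, 0.3, 5.6]
width: 33.1
grasp_force: 30.0
```

```bash
python3 -c "
from h import *
f=[]
for i in range(4):
  o=ctrl.get_obs();cams.get_image('wrist');f.append(ctrl.get_obs()['ft_force'])
print(np.mean(f,0).round(2),o['ee_pos'].round(1),ctrl.get_obs()['t'])"
```

```text
[-0.94  0.64  6.21] [ 491.6 -242.   154.4] 15.7667
```

Request:
move_arm --steps '[[[0,0,0.04],0,1],[[0,0,0.03],0,1],[[0,0,0],0,1],[[0,0,0],0,1]]'

```text
t: 16.1
ee_pos: [491.6, -242.0, 152.7]
orientation: [3.126, -0.306, 0.001]
ft_force: [-1.4, 0.1, 7.0]
width: 33.7
grasp_force: 30.0
```

```bash
python3 -c "
from h import *
f=[]
for i in range(5):
  cams.get_image('wrist');o=ctrl.get_obs();f.append(o['ft_force'])
print(np.array(f)[:,2].round(1),np.mean(f,0).round(2),o['ee_pos'].round(1),o['t'])"
```

```text
[6.7 6.9 7.2 7.  8.1] [-0.85  0.94  7.2 ] [ 491.6 -242.   152.7] 16.35
```

Request:
move_arm --steps '[[[0,0,0],0,0.58],[[0,0,0],0,0.54],[[0,0,0],0,0.5],[[0,0,0],0,0.46],[[0,0,0],0,0.42],[[0,0,0],0,0.4],[[0,0,0],0,0.39],[[0,0,0],0,0.38],[[0,0,0],0,0.36],[[0,0,0],0,0.34],[[0,0,0],0,0.34],[[0,0,0],0,0.34]]'

```text
t: 17.35
ee_pos: [491.2, -241.8, 152.1]
orientation: [-3.126, 0.307, 0.001]
ft_force: [-0.8, 0.2, 0.6]
width: 58.2
grasp_force: 0.0
```

```bash
python3 -c "
from h import *
d=cams.get_image('wrist');o=ctrl.get_obs();print(o['ft_force'].round(1),o['width'])
cv2.imwrite('pics/w4.png',d['image'][:,:,::-1]);print(blobs(d['image'],'orange',(150,150,500,400),60))"
```

```text
[ 0.9 -0.8  0.4] 58.07285259377834
[(np.int32(2383), [255.1, 324.9], [239, 272, 32, 103]), (np.int32(2392), [377.8, 324.7], [363, 272, 32, 103]), (np.int32(142), [159.8, 383.5], [155, 368, 11, 30]), (np.int32(125), [473.1, 384.3], [468, 369, 11, 31])]
```

View pics/w4.png

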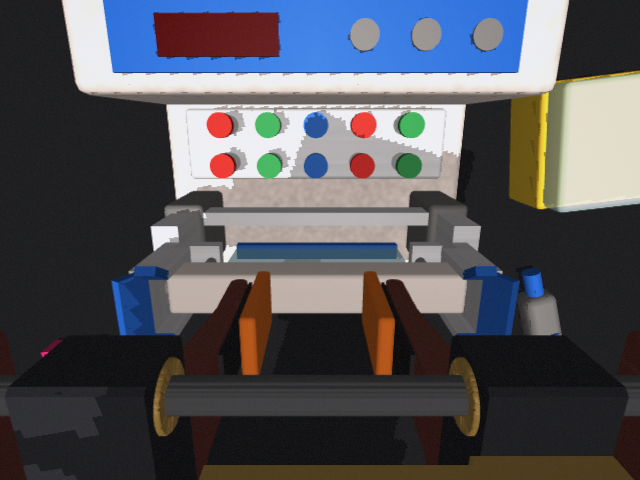

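The picture shows the tabs at columns 255 and 378, about 48 mm apart and symmetric about the centre. Both pins are fully out. I'll open the fingers wider and withdraw straight up.

Request:
move_arm --steps '[[[0,0,0],0,0.2],[[0,0,0],0,0.1],[[0,0,0],0,0.1],[[0,0,-0.2],0,0.1],[[0,0,-0.4],0,0.1],[[0,0,-0.6],0,0.1],[[0,0,-0.8],0,0.1],[[0,0,-0.8],0,0.1],[[0,0,-0.8],0,0.1],[[0,0,-0.8],0,0.1],[[0,0,-0.8],0,0.1],[[0,0,-0.8],0,0.1],[[0,0,0],0,0.1],[[0,0,0],0,0.1]]'

```text
t: 18.57
ee_pos: [491.9, -242.2, 304.1]
orientation: [3.125, -0.306, 0.005]
ft_force: [0.0, -0.4, -1.2]
width: 79.2
grasp_force: 0.0
```

```bash
python3 -c "
from h import *
o=ctrl.get_obs();print(o['ft_force'].round(1),o['width'])
d=cams.get_image('wrist');s=cams.get_image('scene')
fit_tabs((491.2,-242,-.192),z0=135.5)
c=lambda im,x,y,w,h,k:cv2.resize(im[y:y+h,x:x+w,::-1],None,fx=k,fy=k,interpolation=cv2.INTER_CUBIC)
cv2.imwrite('pics/f.png',np.hstack([c(d['image'],170,120,300,300,4/3),c(s['image'],180,170,100,100,4)]))"
```

```text
[ 0.  -0.4 -1.2] 79.15810365410101
door fit [ 4.914432e+02 -2.417261e+02 -1.906000e-01] res [ 0.4 -0.4  0.3  0.2  0.2  0.3 -0.2 -0.3 -1.  -0.  -0.1  0.1]
```

View pics/f.png

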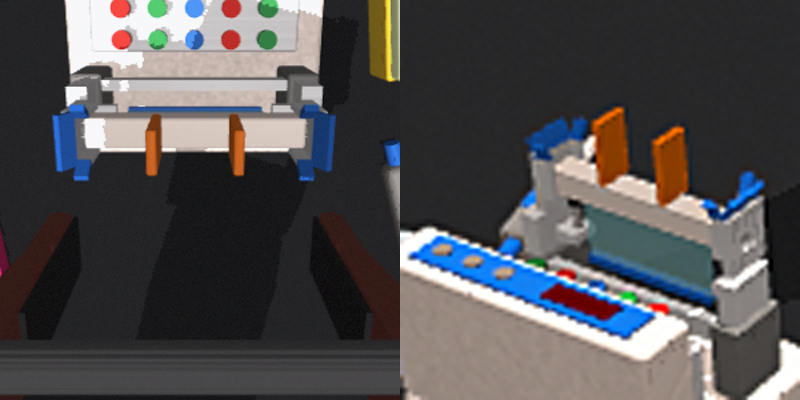

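The door hangs level between the warmer's ears, with its tabs fully out at the fitted 48 mm spacing and the gripper clear. I'm handing in the job.

```bash
python3 -c "
from h import *
print(ctrl.close_job())"
```

```text
the job is handed in; nothing more can be done
None
```

The splash door hangs on the warmer with both tabs fully out, so the pins should be in their holes. It was pressed home with about 10 N and the job was handed in at about 19 s, with no result reported back.

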